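# Empty spice tin through the recycling caddy's flap

## Task

One of the two spice tins on the counter is empty and stands open without its lid. Pick it up and push it down through the sprung flap in the top of the white recycling caddy, keeping hold of it until it is through, so that it ends up inside the caddy and the flap has sprung shut behind it. Leave the closed tin and the red-lidded jar standing where they are.

Things in the scene. Friction and masses are not known exactly. Their poses are not given: they have to be found in the camera images.
- tin: The empty tin: steel cylinder, 46 mm in diameter, 62 mm tall, open at the top (wall 2 mm), standing upright, about 100 g. Origin: centre of its underside; z up out of its mouth. Its weight alone does not open the flap: pushing takes 1 to 4 N. Let go with its whole height below the caddy's top, it drops past the flap to the floor inside, and the flap slides off the fingers as they rise.
- flap: Dark steel flap, 78 x 126 mm, shutting the 80 (x) x 130 mm (y) mouth amid the level top of the fixed white caddy: 200 (x) x 240 x 180 mm tall, top 6 mm thick, hollow inside. Origin: middle of the hinge, on a long edge of the mouth, level with the top (180 mm up). Shut, x points across the mouth (its centre at x = 40 mm), z up. The +x edge swings down, to 83 degrees; a spring shuts it in 1 s.
- lidded_tin: The closed tin, full, to be left alone: the same steel cylinder, 46 mm in diameter, with a push-on lid of 50 mm diameter on top, 64 mm tall overall, standing upright. Origin: centre of its underside.
- jar: A full glass jar with a red snap lid, to be left alone: 50 mm in diameter, 90 mm tall, standing upright. Origin: centre of its underside. (A white porcelain bowl, 124 mm across and 50 mm high, stands further back on the counter.)

How it is judged:
By the outcome, as a careful person would: the job done as asked, in the order asked, and still so for the second after the job is handed in, with the robot touching nothing.
It also fails if it takes over 40 s, if anything falls off the work surface, if the arm or the gripper's body presses on something with over 40 N, if the wrist force passes 120 N, or if a joint passes its speed limit or range.

## Robot

A 6-joint arm with a two-finger parallel gripper is mounted at the origin on the work surface. World frame = base frame: x ahead of the robot, y to its left, z up, the work surface at z = 0. Lengths are in mm, angles in rad, forces in N, time in s.
With the tool pointing down it reaches from about 400 to 825 mm from the base axis. Payload 7 kg.
Tool frame: the origin (TCP) lies at the very end of the fingers, on their centre line; the grasp point (between the pads) lies 19 mm behind it; z points along the fingers, y is the direction in which the jaws open and shut (so a half turn about z gives the same grasp; the last joint's range is limited). The gripper opens to 88 mm and grips with 3 to 60 N. Pads are 19 mm wide; open, the fingers measure 130 mm over their backs; the gripper's body (78 mm by 193 mm) begins 47 mm behind the grasp point.
Start: joints at [-0.961, 0.359, 0.012, 0, -1.224, -0.288], TCP at [213.458, -640.336, 201.761] pointing down, gripper open.
Joint ranges: [-3.07, 3.07], [-1.43, 2.12], [-1.02, 1.25], [-3.03, 1.67], [-3.05, -0], [-3.03, 3.03]. Speed limits (rad/s): [2.39, 2.39, 3.01, 3.14, 3.14, 3.14].

## Interface

Orientations are given as a unit quaternion [x, y, z, w].
In Python, from plant import bot gives the robot as it stands. Calls block until the motion is done:
- bot.move_ptp(position, orientation): joint-space move of the TCP to a pose.
- bot.line_to(position, velocity=150, ori=None): straight line of the TCP; ori=None keeps the orientation; velocity is the mean speed in mm/s.
- bot.move_joints(angles): joint-space move.
- bot.move_gripper(opening, force=None): finger opening in mm; force is the grip in N (None keeps the last); returns when the fingers have stopped.
- bot.pause(seconds).
- bot.solve_ik(position, orientation): joint angles nearest the present ones, or None.
- bot.read_state(): the state.
- bot.camera(name): name is "scene" or "top" or "wrist"; returns the picture (480x640x3 uint8, red, green, blue); there is no depth.
- bot.get_calibration(name): a dict with "fx", "fy", "cx", "cy" (pixels), "view" (4x4, takes a point from world to camera coordinates); the wrist camera has in their place "T_tool_cam" (4x4, takes a point from camera to tool coordinates, whose origin is the TCP and whose axes are the flange's). Camera axes: x right, y up, looking along -z (the intrinsics and any distortion apply to the point x, -y, -z); pixel columns grow to the right and rows downward; lengths in mm; the calibration is good to about 2 mm. A picture is of the moment at which its call begins: read the wrist's pose just before it. get_calibration takes no time and is no camera call.
A pose or a line that the arm cannot do raises bot.Unreachable and nothing moves.
- bot.close_job(): hands the job in, once; it reports no verdict.
The state is a dict: "t": time; "joint_pos": joint angles; "qvel": joint speeds; "tau": joint torques, N m; "tcp_pos": TCP position; "eef_rot": TCP orientation; "contact_force": force on the tool from outside, world axes, zero at the start; "moment": the same for the moment, N m; "width": finger opening in mm.
Only numpy, scipy, OpenCV 4.12 (cv2) and the standard library are available. Lean on these libraries where they do the work, as an engineer would, in place of code of your own. Each camera call takes 0.05 s, during which the arm holds its last target. There are 200 camera calls.

## Working session

There is one attempt and no reset: what is moved stays moved. The work goes in short steps, each a Python script; the robot and the scene stay as the last script left them, time stands still between calls to the robot, and variables do not carry over. Pictures are saved under pics/ and viewed, about 8 in all and at most 12, crops included, and the job is handed in when it is done.

```bash
mkdir -p pics; ls
python3 - <<'E'
from plant import bot
import cv2,numpy as np
for n in ("scene","top"):
    cv2.imwrite(f"pics/{n}0.png",bot.camera(n)[:,:,::-1])
np.set_printoptions(precision=4,suppress=True)
for n in ("scene","top","wrist"): print(n,bot.get_calibration(n))
s=bot.read_state();print(s)
E
```

```text
pics
scene {'fx': 600.2567698156789, 'fy': 600.2567698156789, 'cx': 325.8171110097376, 'cy': 245.17697191175472, 'view': array([[   -0.635 ,     0.7725,     0.0094,   336.0753],
       [   -0.6558,    -0.5455,     0.5219,   246.574 ],
       [    0.4083,     0.3253,     0.8529, -1460.7649],
       [    0.    ,     0.    ,     0.    ,     1.    ]])}
top {'fx': 479.38589814080905, 'fy': 479.38589814080905, 'cx': 314.6623863671959, 'cy': 246.3334775907706, 'view': array([[   -0.0003,    -1.    ,     0.0028,   -42.7235],
       [    0.9987,    -0.0001,     0.0518,  -494.5451],
       [   -0.0518,     0.0028,     0.9987, -1110.7999],
       [    0.    ,     0.    ,     0.    ,     1.    ]])}
wrist {'fx': 383.8387469204341, 'fy': 383.8387469204341, 'cx': 320.56764697708354, 'cy': 238.08430620188392, 'T_tool_cam': array([[  -0.0011,    0.9665,    0.2568,   68.9581],
       [   1.    ,    0.0009,    0.0009,    0.6561],
       [   0.0007,    0.2568,   -0.9665, -182.3731],
       [   0.    ,    0.    ,    0.    ,    1.    ]])}
{'t': 0.1, 'joint_pos': array([-0.9609,  0.3593,  0.0112, -0.0003, -1.2241, -0.2881]), 'qvel': array([ 0.0004, -0.0023,  0.0018,  0.0014, -0.0001,  0.001 ]), 'tau': array([ -0.0014, -58.4165,  29.3753,   7.0156,   0.0102,  -0.0001]), 'tcp_pos': array([ 213.3156, -639.908 ,  200.919 ]), 'eef_rot': array([-0.1602,  0.9871,  0.0007, -0.0002]), 'contact_force': array([-1.0125, -0.1449,  0.1121]), 'moment': array([-0.0294,  0.0296,  0.0305]), 'width': 87.4429301718962}
```

View pics/scene0.png

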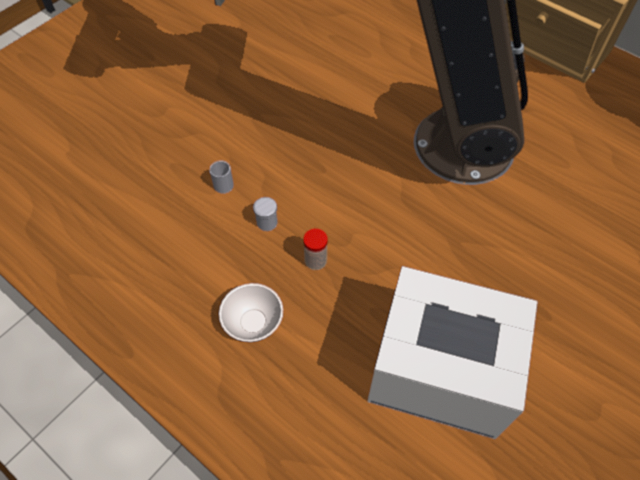

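View pics/top0.png

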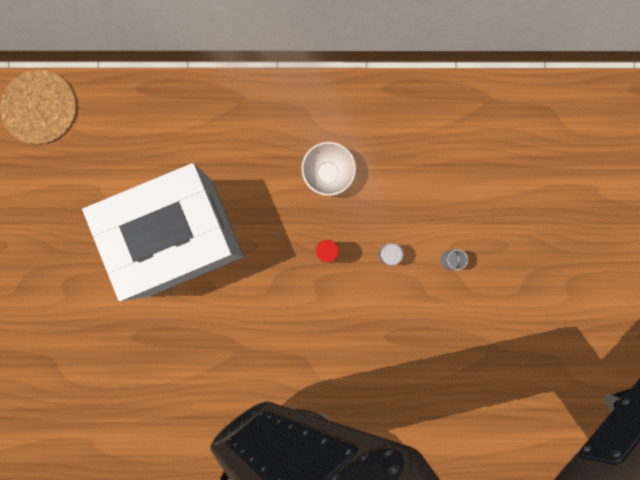

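Scene: the open tin is at top px (457,260) and scene px (220,170). The closed tin is at (391,255), the jar at (327,251), and the caddy flap is around (157,230) with its hinge lugs on the robot-side edge (145,255)/(185,241).

```bash
cat > h.py <<'E'
from plant import bot
import cv2,numpy as np
from scipy.spatial.transform import Rotation as R
np.set_printoptions(precision=2,suppress=True)
def cast(cal,px,z,T=None):
    """pixels -> world points on the plane z; T = camera-to-world (default from view)"""
    T=np.linalg.inv(cal["view"]) if T is None else T
    px=np.atleast_2d(px).astype(float)
    d=np.c_[(px[:,0]-cal["cx"])/cal["fx"],-(px[:,1]-cal["cy"])/cal["fy"],-np.ones(len(px))]@T[:3,:3].T
    return T[:3,3]+d*((z-T[2,3])/d[:,2])[:,None]
def wristT(s):
    M=np.eye(4);M[:3,:3]=R.from_quat(s["eef_rot"]).as_matrix();M[:3,3]=s["tcp_pos"]
    return M@bot.get_calibration("wrist")["T_tool_cam"]
def down(yaw):
    """tool pointing down, jaw axis (tool y) at world angle yaw"""
    y=np.array([np.cos(yaw),np.sin(yaw),0]);z=np.array([0,0,-1.])
    return R.from_matrix(np.c_[np.cross(y,z),y,z]).as_quat()
def rect(mask,box=None):
    c=max(cv2.findContours(mask.astype(np.uint8),cv2.RETR_EXTERNAL,cv2.CHAIN_APPROX_NONE)[0],key=cv2.contourArea)
    return c
E
python3 - <<'E'
from h import *
for n,roi in (("top",(70,155,180,150)),("scene",(360,260,190,180))):
    im=cv2.imread(f"pics/{n}0.png");cal=bot.get_calibration(n)
    x,y,w,h=roi; v=im[y:y+h,x:x+w]; hsv=cv2.cvtColor(v,cv2.COLOR_BGR2HSV)
    white=(hsv[...,2]>190)&(hsv[...,1]<40)
    c=rect(white)+[x,y]
    P=cast(cal,c[:,0],180)[:,:2].astype(np.float32); r=cv2.minAreaRect(P);print(n,"caddy",r)
    inside=np.zeros(white.shape,np.uint8);cv2.fillPoly(inside,[cv2.convexHull(c-[x,y])],1);inside=cv2.erode(inside,np.ones((7,7)))
    c=rect((hsv[...,2]<120)&(inside>0))+[x,y]
    r=cv2.minAreaRect(cast(cal,c[:,0],180)[:,:2].astype(np.float32));print(n,"flap",r)
c=bot.get_calibration
for nm,a,b,zt in (("open",(455,260),(220,167),62),("closed",(391.5,254.5),(265,206),64),("jar",(327,251),(316,239),90)):
    print(nm,cast(c("top"),a,zt),cast(c("scene"),b,zt))
print("bowl",cast(c("top"),(329,169),50))
E
```

```text
top caddy ((515.8895874023438, 274.4230041503906), (200.00584411621094, 239.60841369628906), 22.834209442138672)
top flap ((513.9645385742188, 273.6932067871094), (80.44196319580078, 126.69876098632812), 22.879350662231445)
scene caddy ((516.3929443359375, 274.8485412597656), (199.532470703125, 239.35791015625), 22.940773010253906)
scene flap ((513.827392578125, 274.29107666015625), (83.3661117553711, 128.1267852783203), 22.961942672729492)
open [[ 461.29 -357.02   62.  ]] [[ 460.94 -362.14   62.  ]]
closed [[ 473.58 -214.5    64.  ]] [[ 476.15 -212.43   64.  ]]
jar [[480.34 -69.53  90.  ]] [[482.69 -64.95  90.  ]]
bowl [[669.61 -75.55  50.  ]]
```

Run:
```python
from h import *
a=np.deg2rad(22.9);u=np.array([np.cos(a),np.sin(a)])
C=np.array([516.1,274.6]);P=C+8*u
s=bot.read_state();print(np.rad2deg(np.arctan2(*R.from_quat(s["eef_rot"]).as_matrix()[[1,0],1])))
for y in (112.9,-67.1):
    for z in (330,135): print("place",y,z,bot.solve_ik([*P,z],down(np.deg2rad(y))))
for y in (-120,-90,-60,60,90,120): print("pick",y,bot.solve_ik([461,-359.5,180],down(np.deg2rad(y))))
bot.move_ptp([461,-359.5,180],down(np.deg2rad(60)))
bot.pause(.3)
s=bot.read_state();cv2.imwrite("pics/w1.png",bot.camera("wrist")[:,:,::-1])
np.save("w1.npy",wristT(s));print(s["tcp_pos"],s["t"],s["joint_pos"])
```

```text
108.43289564675916
place 112.9 330 [ 0.82  0.17  0.04  0.   -1.44 -1.99]
place 112.9 135 [ 0.82  0.28 -0.27  0.   -1.03 -1.99]
place -67.1 330 [ 0.82  0.17  0.04  0.   -1.44  1.15]
place -67.1 135 [ 0.82  0.28 -0.27  0.   -1.03  1.15]
pick -120 [-0.33  0.23 -0.22  0.   -1.12  1.38]
pick -90 [-0.33  0.23 -0.22  0.   -1.12  1.9 ]
pick -60 [-0.33  0.23 -0.22  0.   -1.12  2.42]
pick 60 [-0.33  0.23 -0.22  0.   -1.12 -1.77]
pick 90 [-0.33  0.23 -0.22  0.   -1.12 -1.24]
pick 120 [-0.33  0.23 -0.22  0.   -1.12 -0.72]
[ 460.66 -360.03  179.92] 1.8 [-0.33  0.23 -0.22  0.   -1.12 -1.77]
```

View pics/w1.png

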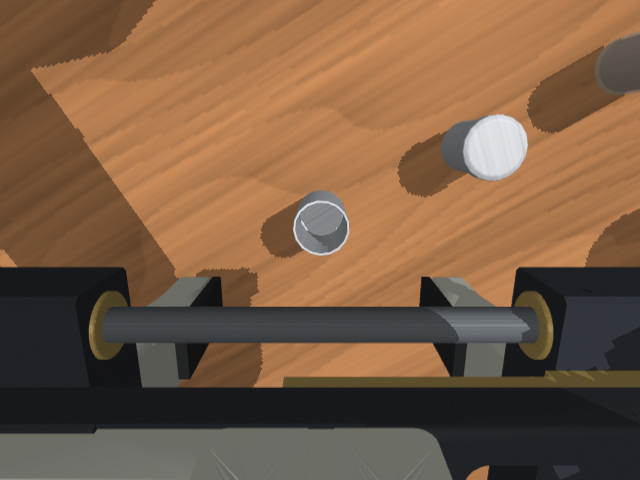

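The open tin's rim ellipse is centred at about (321,228), on the jaws' mid-plane (fingers at columns 200 and 445). The closed tin is well clear at (495,147). Next: cast the rim centre to a point, then grasp and lift.

Run:
```python
from h import *
w=cast(bot.get_calibration("wrist"),(321.3,228),62,np.load("w1.npy"))[0];print(w)
p=0.6*w[:2]+0.4*np.array([461.1,-359.6]);print(p)
if np.linalg.norm(w[:2]-[461.1,-359.6])<8:
    q=down(np.deg2rad(60))
    bot.line_to([*p,120],150,q); bot.line_to([*p,37],80)
    print(bot.read_state()["contact_force"])
    bot.move_gripper(40,20); s=bot.read_state();print(s["width"],s["contact_force"],s["tcp_pos"])
    bot.line_to([*p,300],200)
    bot.pause(.2);s=bot.read_state();print(s["width"],s["contact_force"],s["tcp_pos"],s["t"])
    cv2.imwrite("pics/w2.png",bot.camera("wrist")[:,:,::-1])
```

```text
[ 462.88 -360.41   62.  ]
[ 462.17 -360.09]
[0.3  0.68 0.23]
40.09198993699106 [-1.29 -1.85  4.82] [ 462.44 -360.43   37.4 ]
40.338264693255304 [ 0.91 -0.24  0.06] [ 461.94 -359.99  299.18] 6.2
```

View pics/w2.png

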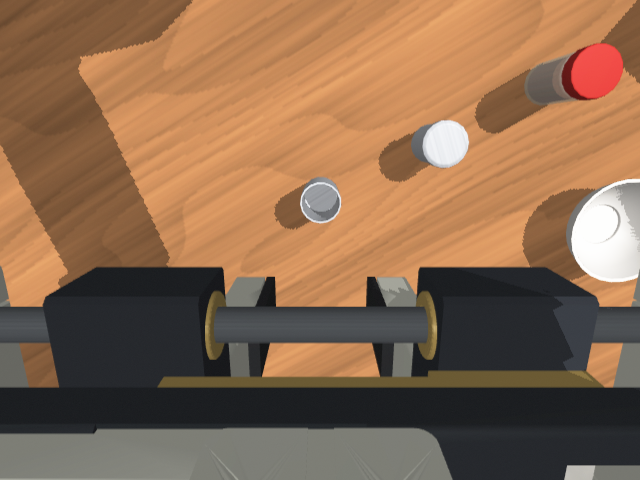

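The grasp missed. The tin still stands upright at px (321,202) and the jaws closed to the commanded 40 mm. I'll see where it is now.

Run:
```python
from h import *
s=bot.read_state();T=wristT(s)
print(s["tcp_pos"],s["eef_rot"],R.from_quat(s["eef_rot"]).as_matrix())
print(cast(bot.get_calibration("wrist"),(321,202),62,T), cast(bot.get_calibration("wrist"),(444,144),64,T))
bot.move_gripper(88)
q=down(np.deg2rad(60))
bot.line_to([462.2,-360.1,110],250,q)
bot.pause(.2)
for n in("scene","wrist"):
    cv2.imwrite(f"pics/{n}3.png",bot.camera(n)[:,:,::-1])
a=cv2.imread("pics/scene3.png")[80:280,130:360];a=cv2.resize(a,None,fx=2,fy=2,interpolation=cv2.INTER_CUBIC)
b=cv2.imread("pics/wrist3.png")[150:480,150:490]
o=np.zeros((400,800,3),np.uint8);o[:400,:460]=a;o[:330,460:800]=b
cv2.imwrite("pics/c3.png",o);print(bot.read_state()["t"])
```

```text
[ 461.99 -360.02  299.35] [ 0.26  0.97  0.   -0.  ] [[-0.87  0.5  -0.  ]
 [ 0.5   0.87  0.  ]
 [ 0.   -0.   -1.  ]]
[[ 463.   -359.92   62.  ]] [[ 474.27 -216.22   64.  ]]
8.4083
```

View pics/c3.png

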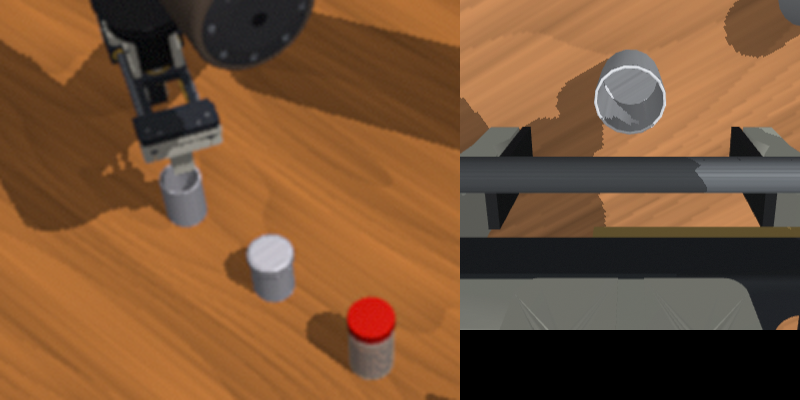

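The tin sits at (463,-360), exactly under the TCP, so the lateral aim was right. In the wrist images the pad gap spans 1.15 times its expected pixels and the tip row fits a depth about 26 mm nearer the camera. The real fingertips therefore seem to end about 26 mm short of the reported TCP, so the jaws closed just over the 62 mm rim. I'll check this against the scene picture, then grasp lower while watching the force.

```bash
cat >> h.py <<'E'
def proj(cal,P):
    p=np.c_[np.atleast_2d(P),np.ones(len(np.atleast_2d(P)))]@np.asarray(cal["view"]).T
    return np.c_[cal["cx"]-cal["fx"]*p[:,0]/p[:,2],cal["cy"]+cal["fy"]*p[:,1]/p[:,2]]
E
python3 - <<'E'
from h import *
y=np.array([.5,.866]);c=bot.get_calibration("scene");p=np.array([463,-360.])
for z in (110,136): print(z,[(proj(c,[*(p+k*y),z])[0]-[130,80])*2 for k in (44,-44,65,-65)])
bot.line_to([*p,45],150); bot.line_to([*p,11],50)
print(bot.read_state()["contact_force"])
bot.move_gripper(36,20); s=bot.read_state();print(s["width"],s["contact_force"],s["tcp_pos"])
bot.line_to([*p,60],80)
bot.pause(.2);s=bot.read_state();print(s["width"],s["contact_force"],s["tcp_pos"],s["t"])
for n in("scene","wrist"): cv2.imwrite(f"pics/{n}4.png",bot.camera(n)[:,:,::-1])
a=cv2.imread("pics/scene4.png")[80:220,140:290];a=cv2.resize(a,None,fx=3,fy=3,interpolation=cv2.INTER_CUBIC)
o=np.zeros((420,800,3),np.uint8);o[:420,:450]=a;o[:330,450:800]=cv2.imread("pics/wrist4.png")[150:480,145:495]
cv2.imwrite("pics/c4.png",o)
E
```

```text
110 [array([184.72, 178.11]), array([163.23, 118.83]), array([190.06, 192.85]), array([158.31, 105.25])]
136 [array([181.29, 162.39]), array([159.55, 102.62]), array([186.7 , 177.27]), array([154.57,  88.93])]
[-0.36  0.09 -0.75]
45.205640081898345 [-0.67  0.29  1.24] [ 463.04 -360.05   11.04]
45.13163939380888 [-0.16  0.45 -0.83] [ 462.61 -359.83   59.36] 11.55
```

View pics/c4.png

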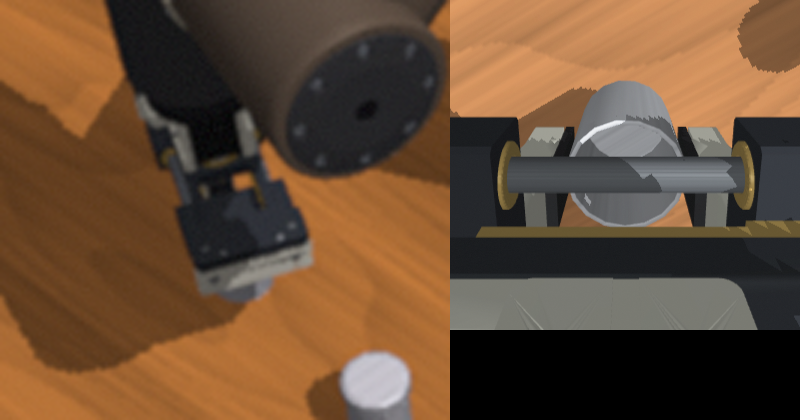

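The tin is held: width 45.2 mm, weight felt, and in the wrist view it sits centred between the jaws with the rim about 46–51 mm behind the reported TCP. Carry it over the flap and take one look.

Run:
```python
from h import *
a=np.deg2rad(22.9);u=np.array([np.cos(a),np.sin(a)])
P=np.array([516.1,274.6])+8*u
bot.line_to([463,-360,290],200)
bot.move_ptp([*P,290],down(a+np.pi/2))
bot.line_to([*P,215],120)
bot.pause(.2);s=bot.read_state();print(s["width"],s["contact_force"],s["tcp_pos"],P,s["t"])
for n in("scene","wrist"): cv2.imwrite(f"pics/{n}5.png",bot.camera(n)[:,:,::-1])
a=cv2.imread("pics/scene5.png")[220:450,350:550];a=cv2.resize(a,None,fx=2,fy=2)
o=np.zeros((480,800,3),np.uint8);o[:460,:400]=a;o[:,400:800]=cv2.imread("pics/wrist5.png")[:,120:520]
cv2.imwrite("pics/c5.png",o)
```

```text
45.03473368599435 [ 0.31 -0.13 -0.78] [523.81 277.99 215.92] [523.47 277.71] 16.2083
```

View pics/c5.png

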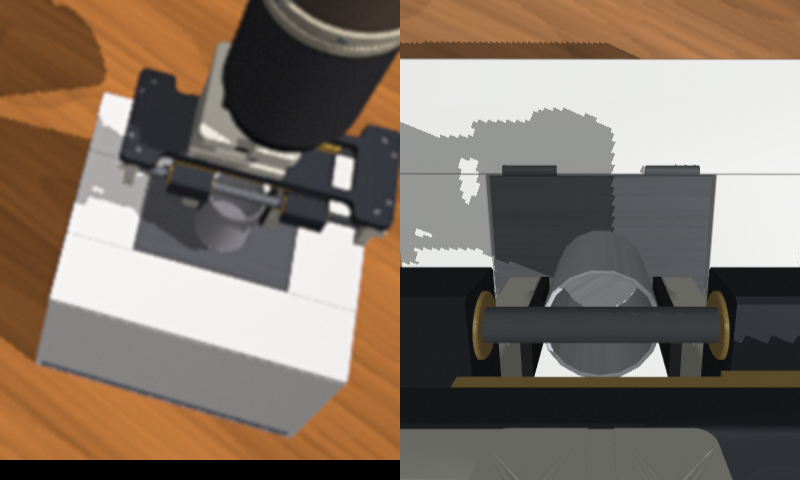

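The tin is above the flap and centred on the mouth (mouth columns 489–715, tin 601). The hinge edge at row 175 is on the robot side. I'll check the hinge distance, then push down with the force watched.

Run:
```python
from h import *
a=np.deg2rad(22.9);u=np.array([np.cos(a),np.sin(a)]);v=np.array([-u[1],u[0]])
P=np.array([516.1,274.6])+8*u
h=cast(bot.get_calibration("wrist"),[(322,175)],180,wristT(bot.read_state()))[0,:2]
print("hinge dist x,y",(P-h)@u,(P-h)@v)
d=(P-h)@u
if 38<d<56:
    for z in (185,165,150,138,128,118):
        bot.line_to([*P,z],60); s=bot.read_state()
        print(z,s["tcp_pos"],s["contact_force"],s["width"],s["t"])
        if np.abs(s["contact_force"]).max()>15: break
    for n in("scene","wrist"): cv2.imwrite(f"pics/{n}6.png",bot.camera(n)[:,:,::-1])
    b=cv2.imread("pics/scene6.png")[220:450,350:550];b=cv2.resize(b,None,fx=2,fy=2)
    o=np.zeros((480,800,3),np.uint8);o[:460,:400]=b;o[:,400:800]=cv2.imread("pics/wrist6.png")[:,120:520]
    cv2.imwrite("pics/c6.png",o)
```

```text
hinge dist x,y 47.48318060257255 -1.4310907069094003
185 [523.39 277.62 184.89] [-0.96  0.02  1.87] 45.22707335684945 16.9583
165 [523.79 277.8  165.  ] [ 2.62  0.85 -0.08] 45.3260074452371 17.4417
150 [523.15 277.46 149.2 ] [ 1.36  1.7  -0.8 ] 45.10879957579394 17.8417
138 [523.11 277.41 137.27] [ 1.32  0.14 -1.18] 44.93727071065348 18.1917
128 [523.13 277.4  127.31] [ 1.73 -0.76 -0.96] 45.0881030630505 18.5083
118 [523.12 277.42 117.35] [ 1.33 -0.37 -1.11] 44.97249524754779 18.825
```

View pics/c6.png

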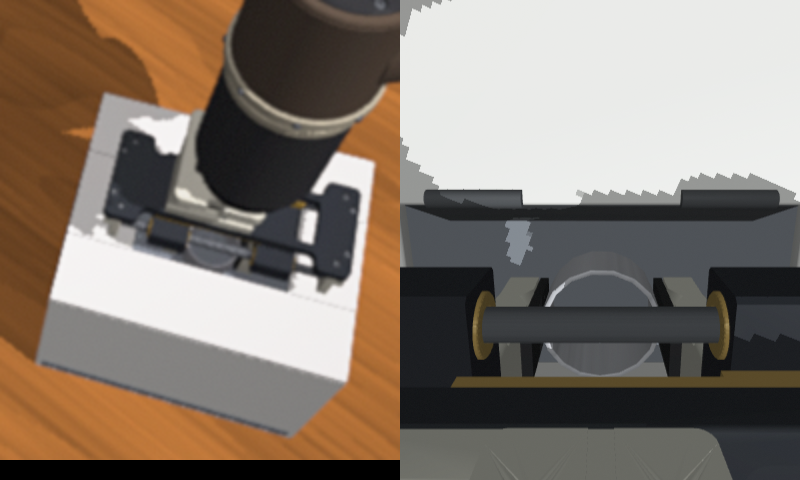

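The flap is swung open and the tin is in the mouth with only small forces. The rim should be about 12–16 mm below the top. Go a little deeper (guarded), release modestly so the fingers stay inside the mouth, and rise.

Run:
```python
from h import *
a=np.deg2rad(22.9);u=np.array([np.cos(a),np.sin(a)])
P=np.array([516.1,274.6])+8*u
for z in (115,112,109):
    bot.line_to([*P,z],40); s=bot.read_state();print(z,s["tcp_pos"][2],s["contact_force"])
    if np.abs(s["contact_force"]).max()>8: break
bot.move_gripper(64); bot.pause(.6);s=bot.read_state();print(s["width"],s["contact_force"])
cv2.imwrite("pics/wrist7.png",bot.camera("wrist")[:,:,::-1])
bot.line_to([*P,230],80);print(bot.read_state()["contact_force"])
bot.line_to([*P,300],150)
bot.move_ptp([*(P-[60,250]),330],down(a+np.pi/2))
bot.pause(1);s=bot.read_state();print(s["contact_force"],s["width"],s["t"])
for n in("scene","top"): cv2.imwrite(f"pics/{n}8.png",bot.camera(n)[:,:,::-1])
o=np.zeros((600,800,3),np.uint8)
o[:240,:320]=cv2.resize(cv2.imread("pics/scene8.png"),(320,240))
o[:300,320:760]=cv2.resize(cv2.imread("pics/top8.png")[130:330,60:353],(440,300))
o[300:600,:400]=cv2.resize(cv2.imread("pics/wrist7.png"),(400,300))
o[300:600,400:800]=cv2.resize(cv2.imread("pics/scene8.png")[250:445,350:610],(400,300))
cv2.imwrite("pics/c8.png",o)
```

```text
115 114.86131722499846 [ 1.09  0.12 -1.09]
112 111.74214007889886 [ 0.32  1.46 -1.23]
109 108.71546158824378 [ 1.47  0.75 -1.06]
64.29503739876796 [ 0.87 -0.13  0.46]
[-0.15  0.24 -0.11]
[-1.34 -0.76 -0.93] 63.780816437284436 25.2083
```

View pics/c8.png

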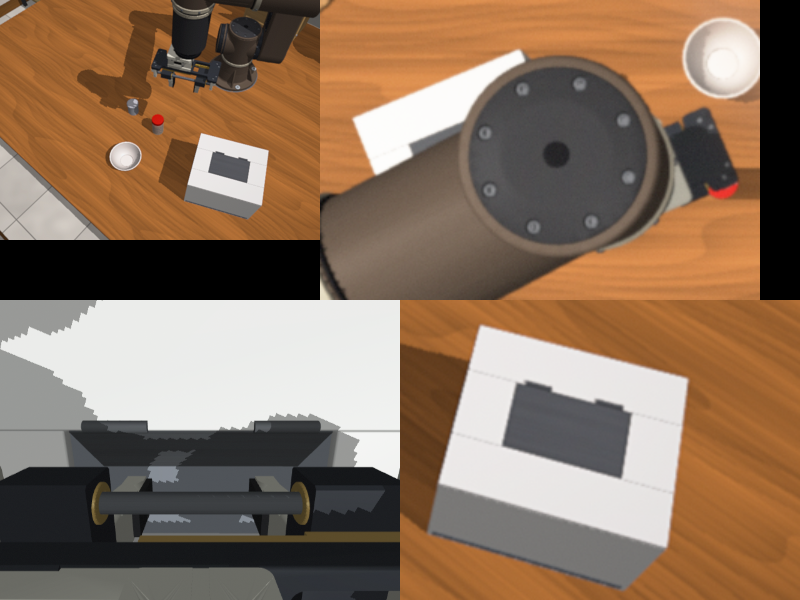

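Run:
```python
from h import *
bot.close_job();print(bot.read_state()["t"])
```

```text
the job is handed in; nothing more can be done
the job is handed in; nothing more can be done
```

I picked up the open tin, pushed it through the caddy flap while holding it, and let it go inside. I handed the job in at about 25 s of robot time.

- **First grasp missed:** the jaws closed just above the tin's rim. The wrist images showed the real fingertips end about 26 mm short of the reported tool point. I went 26 mm lower and the second grasp held, at 45 mm width with the tin's weight felt.
- **Push through the flap:** readings at each step stayed under 3 N. I released the tin with its rim about 20–25 mm below the caddy top.
- **Final checks:** the last scene picture shows the flap shut flush, the jar and the closed tin still upright, and the arm touching nothing. I did not re-measure the position of the jar or the closed tin. The tin was gone from between the fingers after release. I couldn't see it on the caddy floor, because the closed flap hides it.

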